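# Sort stripped control-run parts into the process trays

### The job

These parts came off an aircraft control run and must be sorted for their next process: both brown cable pulleys go into the blue tray, both green-primed alloy fittings (the bellcrank and the hinge bracket) into the yellow tray, and the bare steel rod end into the red tray. Set each part down, do not drop or toss it, so that in the end all five lie flat on their tray's floor, the way up they are now, none on top of another and none leaning on a wall. Leave the jar and the wrench where they are.

Things in the scene. Friction and masses are not known exactly. Their poses are not given: they have to be found in the camera images.
- pulley_large_mid (a point): Loose on the bench, at any yaw. Large control-cable pulley of dark brown phenolic, lying flat: a disc of diameter 52 mm, 16 mm high, rim groove all round, steel bearing in the middle. Point: its centre, 8 mm above its underside; z is its axis, up. Grip across the diameter.
- pulley_small_mid (a point): Loose on the bench, at any yaw. Small control-cable pulley of dark brown phenolic, lying flat: a disc of diameter 40 mm, 16 mm high, otherwise like the large one. Point: its centre, 8 mm above its underside; z is its axis, up.
- bellcrank_mid (a point): Loose on the bench, at any yaw. Green-primed bellcrank, a V of two flat arms lying on the bench (6 mm thick, 18 mm wide, ends 51 mm from the hub axis) with an upright round hub at the corner of the V: diameter 24 mm, 28 mm high from the bench, steel bearing on top. Grip it by the hub, above the arms. Point: on the hub axis, 14 mm above the underside; z up; the arms point at +45 and -45 degrees from its x axis.
- hinge_bracket_mid (a point): Loose on the bench, at any yaw. Green-primed hinge bracket: a flat base plate 56 mm (its x) by 40 mm (its y), 6 mm thick, with two upright lugs side by side on it, 24 mm long in x, each 6 mm thick, 26 mm over their outer faces in y, round-topped, to 36 mm above the underside. Grip it over the lugs' outer faces (along y), above the base plate. Point: the middle, 18 mm above the underside; z up.
- rod_end_mid (a point): Loose on the bench, at any yaw. Bare steel rod end, lying flat, 75 mm long: a round eye (diameter 30 mm, 14 mm high, a brass-coloured ball with a small dark bore in it, 2 mm proud) centred 28 mm behind the point (at -x), and a round shank of 14 mm diameter along x, which ends 32 mm ahead of it. Point: on the shank's axis, 7 mm above the underside, clear of the eye, the place to grip (across the shank, along y); z up.
- tray_blue: The blue plastic parts tray: open, shallow, 200 mm (its x) by 140 mm (its y) by 30 mm high outside, walls and floor 4 mm thick, so inside 192 by 132 mm, floor 4 mm above the bench; thin rolled rim, reaching 2 mm further out, and a blank white card on each short side. Fixed to the bench. Origin: centre of its underside; z up. It is turned up to 0.15 rad from the world axes; the three trays swap places between starts.
- tray_yellow: The yellow plastic parts tray: open, shallow, 200 mm (its x) by 140 mm (its y) by 30 mm high outside, walls and floor 4 mm thick, so inside 192 by 132 mm, floor 4 mm above the bench; thin rolled rim, reaching 2 mm further out, and a blank white card on each short side. Fixed to the bench. Origin: centre of its underside; z up. It is turned up to 0.15 rad from the world axes; the three trays swap places between starts.
- tray_red: The red plastic parts tray: open, shallow, 200 mm (its x) by 140 mm (its y) by 30 mm high outside, walls and floor 4 mm thick, so inside 192 by 132 mm, floor 4 mm above the bench; thin rolled rim, reaching 2 mm further out, and a blank white card on each short side. Fixed to the bench. Origin: centre of its underside; z up. It is turned up to 0.15 rad from the world axes; the three trays swap places between starts.
- jar: Bystander, leave alone: an upright loose jar, 66 mm diameter, 85 mm high, beyond the parts. Origin: centre of its underside.
- wrench: Bystander, leave alone: a loose steel spanner lying flat, 180 mm long (its x), 8 mm thick, beyond the parts. Origin: its middle, on the bench.
Mind the look-alikes: they are no part of the job. Leave any pink or white look-alike of the part that bears pulley_large_mid alone. Leave any purple look-alike of the part that bears bellcrank_mid alone.

How it is judged:
By the outcome, as a careful person would: the job done as asked, in the order asked, and still so for the second after the job is handed in, with the robot touching nothing.
It also fails if it takes over 128 s, if anything falls off the work surface, if the arm or the gripper's body presses on something with over 40 N, if the wrist force passes 120 N, or if a joint passes its speed limit or range.

### The arm

A 6-joint arm with a two-finger parallel gripper is mounted at the origin on the work surface. World frame = base frame: x ahead of the robot, y to its left, z up, the work surface at z = 0. Lengths are in mm, angles in rad, forces in N, time in s.
With the tool pointing down it reaches from about 350 to 875 mm from the base axis. Payload 4.2 kg.
Tool frame: the origin (TCP) lies between the finger pads; the fingertips stand 11 mm ahead of it and the grasp point (between the pads) lies 8 mm behind it; z points along the fingers, y is the direction in which the jaws open and shut (so a half turn about z gives the same grasp; the last joint's range is limited). The gripper opens to 85 mm and grips with 20 to 120 N. Pads are 22 mm wide; open, the fingers measure 114 mm over their backs; the gripper's body (76 mm by 85 mm) begins 54 mm behind the grasp point. The pads swing forward as they close: fully open they stand 13 mm farther back than shut.
Start: joints at [0.259, 0.385, 0.008, 0, -1.194, -0.259], TCP at [624.979, 0.025, 242.312] pointing down, gripper open.
Joint ranges: [-3.14, 3.14], [-1.21, 2.06], [-1.07, 1.41], [-3.16, 2.05], [-2.99, -0.16], [-3.1, 3.1]. Speed limits (rad/s): [2.79, 2.79, 3.14, 3.14, 3.14, 3.14].

### API

Orientations are given as a unit quaternion [x, y, z, w].
In Python, from bench import * gives the robot as it stands.
- The arm moves only by the tool servo_tool, never from a script. Its argument "rows" is a list of rows, each a list of 7 numbers: the opening, from 0 (shut) to 1 (fully open), then the shift along the tool's x, y, z in cm, then the turn, a rotation vector about the tool's x, y, z in degrees. A call has 1 to 12 rows; each row shifts and turns the commanded pose from where the row before left it, along the tool's axes as they then stand; what a row does not reach is not made up. A row lasts 1/10 s, in which the tool goes at most 50 mm and 8.59 degrees, less where a joint would pass 70% of its speed; a pose out of reach is approached as far as the arm can. A call is refused whole if a number of a shift passes 5 or a number of a turn 8.59, either way. A call with a gripper value outside its range is refused whole. The fingers move at their own pace and stop on an object; the grip force is fixed at half the most. Time passes only in rows, so rows that do not move let the fingers close. It gives the time, the measured TCP pose, the force and the opening at its end, in the units of the state.
- read_state(): the state, without advancing time (a new reading comes with each control period).
- get_image(name): name is "scene" or "side" or "wrist"; returns a dict with "image" (384x512x3 uint8, red, green, blue), "mtx" (3x3 intrinsics, pixels), "extrinsics" (4x4, takes a point from camera to world coordinates). Camera axes: x right, y up, looking along -z (the intrinsics and any distortion apply to the point x, -y, -z); pixel columns grow to the right and rows downward; lengths in mm; the calibration is good to about 2 mm. A picture is of the moment at which its call begins. There is no depth.
- job_done(): hands the job in, once; it reports no verdict.
The state is a dict: "clock": time; "joints": joint angles; "joint_vel": joint speeds; "joint_efforts": joint torques, N m; "position": TCP position; "ee_rot": TCP orientation; "contact_force": force on the tool from outside, world axes, zero at the start; "wrist_torque": the same for the moment, N m; "gripper_width": finger opening in mm.
Only numpy, scipy, OpenCV 4.12 (cv2) and the standard library are available. Lean on these libraries where they do the work, as an engineer would, in place of code of your own. Each camera call takes 0.05 s, during which the arm holds its last target. There are 200 camera calls.

## Working session

There is one attempt and no reset: what is moved stays moved. The work goes in short steps, Python scripts to look and compute and a tool call to move; the robot and the scene stay as the last step left them, time stands still between calls to the robot, and variables do not carry over. Pictures are saved under pics/ and viewed, about 12 in all and at most 16, crops included, and the job is handed in when it is done.

Besides the shell and the picture viewer there is one more tool, called as name([rows], argument=value, ...), one row to a line, values as JSON. servo_tool: Moves the arm, as the interface text tells. Its arguments: {"type":"object","properties":{"rows":{"type":"array","items":{"type":"array","items":{"type":"number"}}}},"required":["rows"]}

```bash
mkdir -p pics; python3 - <<'E'
from bench import *
import cv2,numpy as np
s=read_state();print(s)
for n in("scene","side","wrist"):
    d=get_image(n);cv2.imwrite(f"pics/{n}0.png",d["image"][:,:,::-1]);print(n,d["mtx"].tolist(),np.round(d["extrinsics"],3).tolist(),d.keys())
a=[cv2.imread(f"pics/{n}0.png") for n in("scene","side","wrist")]
E
```

```text
{'clock': 0.0, 'joints': array([ 2.58632188e-01,  3.85565393e-01,  6.62648355e-03, -5.05734611e-04,
       -1.19398566e+00, -2.58640468e-01]), 'joint_vel': array([ 0.00087438, -0.00071322, -0.00032157,  0.00161487,  0.0001257 ,
        0.0001282 ]), 'joint_efforts': array([-9.55001960e-04, -3.92286408e+01,  1.88399577e+01,  4.18616563e+00,
       -4.72148502e-03,  8.27910434e-07]), 'position': array([6.24443372e+02, 4.29535209e-02, 2.41215474e+02]), 'ee_rot': array([-0.70703746,  0.70717525,  0.00073814, -0.00080171]), 'contact_force': array([-0.07135116, -0.49803405,  0.01282789]), 'wrist_torque': array([ 0.00822144,  0.07377016, -0.00327106]), 'gripper_width': 85.40945376440382}
scene [[476.5805386339395, 0.0, 265.08993105417824], [0.0, 476.5805386339395, 190.20469876123425], [0.0, 0.0, 1.0]] [[0.125, -0.819, 0.561, 1114.14], [0.992, 0.111, -0.059, -40.47], [-0.014, 0.564, 0.826, 868.14], [0.0, 0.0, 0.0, 1.0]] dict_keys(['image', 'mtx', 'extrinsics'])
side [[443.2061795456549, 0.0, 249.6133022399406], [0.0, 443.2061795456549, 189.06168626760038], [0.0, 0.0, 1.0]] [[0.806, 0.317, -0.499, -13.85], [-0.591, 0.421, -0.688, -733.535], [-0.008, 0.85, 0.527, 627.293], [0.0, 0.0, 0.0, 1.0]] dict_keys(['image', 'mtx', 'extrinsics'])
wrist [[344.9234178650101, 0.0, 249.20607555390825], [0.0, 344.9234178650101, 195.47647959062192], [0.0, 0.0, 1.0]] [[-1.0, -0.002, 0.002, 624.505], [0.001, -0.95, -0.312, -80.929], [0.003, -0.312, 0.95, 372.443], [0.0, 0.0, 0.0, 1.0]] dict_keys(['image', 'mtx', 'extrinsics'])
```

View pics/scene0.png

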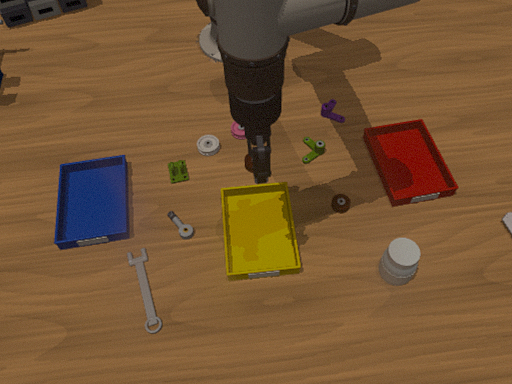

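View pics/side0.png

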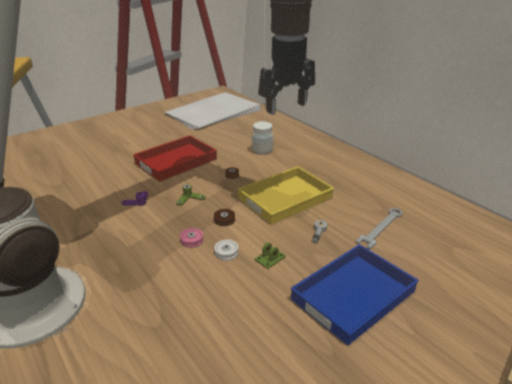

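View pics/wrist0.png

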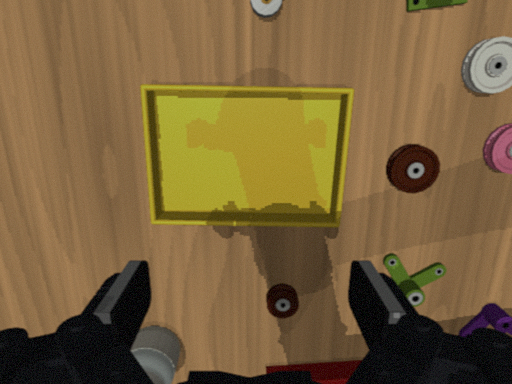

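Scene: blue tray left (92,200), yellow middle (260,230), red right (408,160). The bracket is at (178,171), the rod end at (182,225), the bellcrank at (315,148), the small pulley at (341,203) and the large one at (252,160). The decoys are the white and pink pulleys and a purple bellcrank. The wrist view shows yellow, both pulleys and the bellcrank clearly.

```bash
cat > h.py <<'E'
import numpy as np,cv2
from bench import *
def grab(n,save=None):
    d=get_image(n)
    if save: cv2.imwrite(f"pics/{save}.png",d["image"][:,:,::-1])
    return d
def cast(d,uv,z):
    uv=np.atleast_2d(np.asarray(uv,float));K=d["mtx"];E=d["extrinsics"]
    r=np.c_[(uv[:,0]-K[0,2])/K[0,0],-(uv[:,1]-K[1,2])/K[1,1],-np.ones(len(uv))]@E[:3,:3].T
    return (E[:3,3]+r*((z-E[2,3])/r[:,2])[:,None])[:,:2]
R={"yellow":((24,120,60),(32,255,255)),"blue":((110,150,30),(125,255,255)),"green":((35,90,30),(60,255,255)),
"brown":((0,60,10),(14,255,85)),"red":((0,200,60),(4,255,255))}
def blobs(d,c,amin=60):
    hsv=cv2.cvtColor(d["image"],cv2.COLOR_RGB2HSV);m=cv2.inRange(hsv,*R[c])
    cs,_=cv2.findContours(m,cv2.RETR_EXTERNAL,cv2.CHAIN_APPROX_NONE)
    return sorted([k[:,0,:] for k in cs if cv2.contourArea(k)>amin],key=lambda k:-cv2.contourArea(k))
def rect(p):
    (c,s,a)=cv2.minAreaRect(p.astype(np.float32));return np.round(c,1),np.round(s,1),round(a,1)
E
python3 - <<'E'
from h import *
for n in("scene","side","wrist"):
    d=grab(n);print(n)
    for c in R:
        for k in blobs(d,c)[:5]:
            z=30 if c in("yellow","blue","red") else 8
            print(c,k.mean(0).round(),cv2.contourArea(k),*rect(cast(d,k+0.0,z)))
E
```

```text
scene
yellow [263. 237.] 5997.0 [633.8  -4.9] [143.5 213.9] 89.1
blue [ 92. 199.] 4873.5 [ 511.9 -348.2] [203.4 141. ] 3.2
green [178. 170.] 232.5 [ 450.7 -167.2] [57.4 38. ] 7.6
green [313. 149.] 156.0 [432.8 146.9] [47.3 75.2] 77.9
brown [257.  94.] 2592.0 [218.2   8.2] [191.1 362.4] 78.4
brown [400. 157.] 1134.0 [491.6 346.8] [221.1 160. ] 4.5
brown [255. 158.] 237.5 [433.3   1.8] [102.1  46.5] 12.6
brown [340. 204.] 213.0 [584.  177.5] [40.8 49.9] 69.8
brown [446. 193.] 82.0 [591.  409.4] [15.3 48.4] 4.3
red [416. 159.] 3178.5 [500.9 347.1] [205. 144.] 4.8
side
yellow [282. 192.] 2146.5 [616.6 -19.1] [167.5 222.4] 89.1
blue [352. 295.] 4150.5 [ 493.2 -356.6] [170.1 137.8] 1.8
green [270. 254.] 251.0 [ 445.3 -161.9] [56.9 58.3] 7.1
green [190. 196.] 93.5 [428.1 149.1] [62.3 69. ] 77.6
brown [123.  53.] 737.5 [1047.1 2036.2] [2593.    75.6] 67.3
brown [176.  24.] 327.5 [1496.3 2200.2] [1676.2   65. ] 61.2
brown [181. 168.] 318.0 [493.  286.6] [ 66.8 185.9] 85.4
brown [ 14. 199.] 305.5 [ 62.5 406.2] [ 65.1 167.2] 2.0
brown [224. 217.] 238.5 [447.4   8.3] [62.7 48.2] 55.5
wrist
yellow [246. 153.] 27538.5 [626.8  -6.4] [143.3 202.8] 89.0
green [414. 280.] 1079.0 [422.1 135.6] [58.1 83.5] 37.2
green [434.   3.] 331.5 [ 446.9 -150. ] [ 8.4 55.5] 89.9
brown [412. 168.] 1945.0 [446.6   8.5] [51.7 58.7] 71.5
brown [315. 369.] 990.0 [536.6 288.7] [130.5  39.2] 4.5
brown [283. 297.] 851.5 [583.1 174.5] [49.5 47.9] 57.2
red [333. 381.] 74.5 [518.7 279.1] [ 8.1 36.7] 89.8
```

servo_tool([
  [1, -0.1, 3, 2, 0, 0, 0],
  [1, -0.1, 3, 2, 0, 0, 0],
  [1, -0.1, 3, 2, 0, 0, 0],
  [1, -0.2, 3, 2, 0, 0, 0],
  [1, -0.1, 3, 2, 0, 0, 0],
  [1, -0.2, 2.7, 2, 0, 0, 0],
  [1, 0, 0, 0, 0, 0, 0],
  [1, 0, 0, 0, 0, 0, 0],
])

```text
clock: 1.1
position: [448.0, 8.1, 122.5]
ee_rot: [0.707, -0.707, 0.0, -0.0]
contact_force: [0.1, 0.1, 1.2]
gripper_width: 85.6
```

```bash
cat >> h.py <<'E'
from scipy.spatial.transform import Rotation as Ro
def go(x,y,z,jaw=None):
    """shift in tool axes (cm) and turn about tool z (deg) to a world target; jaw = world angle of jaw axis, deg"""
    s=read_state();M=Ro.from_quat(s["ee_rot"]).as_matrix();d=M.T@(np.array([x,y,z])-s["position"])/10
    j=np.degrees(np.arctan2(M[1,1],M[0,1]));t=0 if jaw is None else -((jaw-j+90)%180-90)
    print("at",s["position"].round(1),"jaw",round(j,1),"tilt",M[:,2].round(3),"w",round(s["gripper_width"],1),"j6",s["joints"][5].round(2),"-> cm",d.round(2),"turn z",round(t,1),"len",round(np.linalg.norm(d),1))
def look(save):
    d=grab("wrist",save)
    for c in("green","brown","yellow","blue","red"):
        for k in blobs(d,c,150)[:3]:
            z=30 if c in("yellow","blue","red") else 16 if c=="brown" else 6
            print(c,k.mean(0).round(),cv2.contourArea(k),*rect(cast(d,k+0.0,z)))
    return d
E
python3 - <<'E'
from h import *
d=look("w1");go(447,8,120)
E
```

```text
green [273. 341.] 2213.0 [421.2 137. ] [66.8 72.9] 20.3
brown [251. 196.] 3785.0 [446.7   6.1] [54.3 50. ] 77.6
yellow [ 72. 178.] 27577.5 [574.4  -5.7] [143. 113.] 88.9
at [449.2   8.4 123.1] jaw -180.0 tilt [ 0.002  0.    -1.   ] w 85.2 j6 -0.38 -> cm [0.04 0.22 0.31] turn z 0 len 0.4
```

View pics/w1.png

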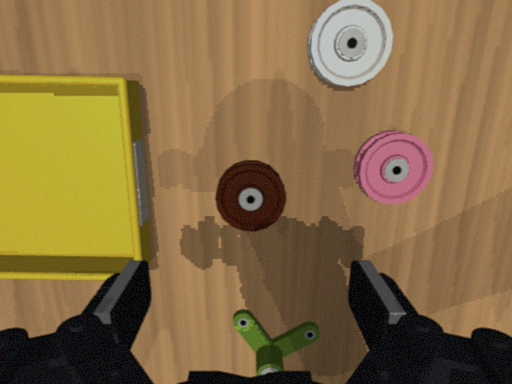

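The large pulley's bearing is at px (251,199), giving world ≈ (447, 7). Nothing stands near it, so I'm going down.

servo_tool([
  [1, 0.1, 0.2, 4, 0, 0, 0],
  [1, 0, 0, 4, 0, 0, 0],
  [1, 0, 0, 2, 0, 0, 0],
  [1, 0, 0, 0.9, 0, 0, 0],
  [1, 0, 0, 0, 0, 0, 0],
  [0.75, 0, 0, 0, 0, 0, 0],
  [0.5, 0, 0, 0, 0, 0, 0],
  [0.5, 0, 0, 0, 0, 0, 0],
  [0.4, 0, 0, 0, 0, 0, 0],
  [0.4, 0, 0, 0, 0, 0, 0],
])

```text
clock: 2.15
position: [447.1, 7.4, 15.1]
ee_rot: [0.707, -0.707, 0.001, -0.002]
contact_force: [-1.1, 0.9, 7.2]
gripper_width: 49.0
```

Contact came at 49 mm, but only high on the rim. I'll reopen, go 5 mm lower and grip again.

servo_tool([
  [0.8, 0, 0, 0, 0, 0, 0],
  [0.8, 0, 0, 0, 0, 0, 0],
  [0.8, 0, 0, 0.5, 0, 0, 0],
  [0.8, 0, 0, 0, 0, 0, 0],
  [0.4, 0, 0, 0, 0, 0, 0],
  [0.4, 0, 0, 0, 0, 0, 0],
  [0.3, 0, 0, 0, 0, 0, 0],
  [0.3, 0, 0, 0, 0, 0, 0],
])

```text
clock: 2.95
position: [446.1, 7.0, 8.6]
ee_rot: [0.707, -0.707, 0.0, -0.0]
contact_force: [-0.0, -0.1, 5.7]
gripper_width: 49.5
```

servo_tool([
  [0.3, 0, 0, -1, 0, 0, 0],
  [0.3, 0, 0, -4, 0, 0, 0],
  [0.3, 0, 0, -5, 0, 0, 0],
  [0.3, 4.4, -1.4, 0, 0, 0, 0],
  [0.3, 4.4, -1.4, 0, 0, 0, 0],
  [0.3, 4.4, -1.4, 0, 0, 0, 0],
  [0.3, 4.4, -1.4, 0, 0, 0, 0],
  [0.3, 4.4, -1.4, 0, 0, 0, 0],
  [0.3, 4.4, -1.4, 0, 0, 0, 0],
  [0.3, 4.4, -1.3, 0, 0, 0, 0],
  [0.3, 4.4, -1.2, 0, 0, 0, 0],
  [0.3, 0, 0, 0, 0, 0, 0],
])

```text
clock: 4.15
position: [555.5, -349.8, 107.7]
ee_rot: [-0.705, 0.709, -0.001, -0.0]
contact_force: [-1.0, 0.3, -0.8]
gripper_width: 50.2
```

```bash
python3 - <<'E'
from h import *
d=look("w2");go(556,-345.5,40)
d=grab("side","s2");k=blobs(d,"blue")[0];print(rect(cast(d,k,30)))
E
```

```text
green [378. 379.] 175.0 [ 445.  -189.5] [12.  18.8] 89.6
brown [249. 280.] 11480.5 [ 555.5 -289.8] [102.1  91.2] 86.9
blue [305. 191.] 45669.5 [ 508.9 -349.9] [202.2 142.5] 3.2
at [ 554.5 -347.3  107.5] jaw 179.8 tilt [-0.001  0.    -1.   ] w 49.7 j6 0.31 -> cm [-0.18 -0.15  6.75] turn z 0 len 6.7
(array([ 493.6, -356.3]), array([172.1, 141.6]), 1.1)
```

View pics/w2.png

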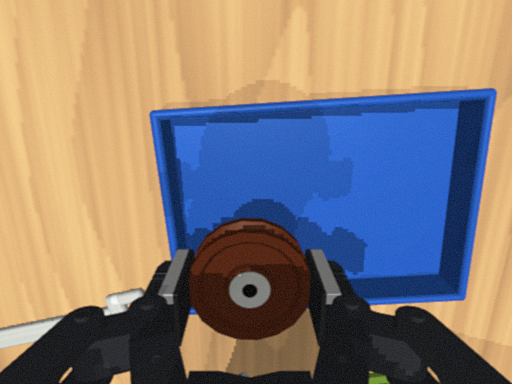

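Blue tray from the wrist: centre ≈ (510,-349), yaw 3.2°. That agrees with the scene view. The pulley is held level at px (250,290), and I'm lowering it.

servo_tool([
  [0.3, 0, 0.2, 4, 0, 0, 0],
  [0.3, 0, 0, 4, 0, 0, 0],
  [0.3, 0, 0, 0.8, 0, 0, 0],
  [0.3, 0, 0, 0.3, 0, 0, 0],
  [0.3, 0, 0, 0.2, 0, 0, 0],
  [0.3, 0, 0, 0, 0, 0, 0],
  [0.3, 0, 0, 0, 0, 0, 0],
])

```text
clock: 4.95
position: [554.0, -345.2, 17.2]
ee_rot: [0.707, -0.707, 0.001, -0.001]
contact_force: [0.3, 0.2, -0.7]
gripper_width: 50.0
```

servo_tool([
  [0.3, 0, 0, 0.2, 0, 0, 0],
  [0.3, 0, 0, 0.1, 0, 0, 0],
  [0.3, 0, 0, 0, 0, 0, 0],
])

```text
clock: 5.25
position: [553.2, -345.1, 12.7]
ee_rot: [0.707, -0.707, 0.0, -0.0]
contact_force: [-0.0, 0.4, 1.8]
gripper_width: 49.7
```

servo_tool([
  [0.3, 0, 0, 0.1, 0, 0, 0],
  [0.3, 0, 0, 0, 0, 0, 0],
])

```text
clock: 5.45
position: [553.2, -345.1, 12.7]
ee_rot: [0.707, -0.707, 0.0, 0.0]
contact_force: [-1.4, 1.7, 5.7]
gripper_width: 49.9
```

servo_tool([
  [0.72, 0, 0, 0, 0, 0, 0],
  [0.72, 0, 0, 0, 0, 0, 0],
  [0.72, 0, 0, 0, 0, 0, 0],
  [0.72, 0, 0, -2, 0, 0, 0],
  [0.72, 0, 0, -4, 0, 0, 0],
  [0.72, 0, 0, -5, 0, 0, 0],
])

```text
clock: 6.05
position: [551.4, -344.4, 119.8]
ee_rot: [-0.707, 0.707, 0.003, -0.001]
contact_force: [1.4, -1.4, 0.3]
gripper_width: 61.3
```

servo_tool([
  [1, -4.7, -0.3, 0, 0, 0, 0],
  [1, -4.7, -0.3, 0, 0, 0, 0],
  [1, -4.7, -0.3, 0, 0, 0, 0],
  [1, -4.7, -0.3, 0, 0, 0, 0],
  [1, -4.7, -0.3, 0, 0, 0, 0],
  [1, -4.7, -0.3, 0, 0, 0, 0],
  [1, -4.7, -0.3, 0, 0, 0, 0],
  [1, -4.7, -0.3, 0, 0, 0, 0],
  [1, -4.7, -0.3, 0, 0, 0, 0],
  [1, -4.7, -0.3, 0, 0, 0, 0],
  [1, -4.7, 0, 0, 0, 0, 0],
  [1, 0, 0, 0, 0, 0, 0],
])

```text
clock: 7.25
position: [583.4, 177.3, 121.2]
ee_rot: [0.709, -0.705, 0.0, -0.001]
contact_force: [0.2, -0.1, 0.3]
gripper_width: 85.3
```

```bash
python3 - <<'E'
from h import *
d=look("w3");go(583,174,30);print(cast(d,[[251,199]],16))
d=grab("scene","s3")
cv2.imwrite("pics/c3.png",np.hstack([cv2.imread("pics/w3.png"),cv2.resize(cv2.imread("pics/s3.png")[140:260,40:140],None,fx=2.8,fy=3.2)]))
E
```

```text
green [465. 151.] 3842.5 [432.3 146.4] [53.  73.5] 77.3
brown [287. 320.] 2642.5 [547.6 279.3] [109.8  24.7] 3.2
brown [249. 194.] 2294.0 [583.4 173.4] [37.7 42.4] 0.3
brown [443. 310.] 954.5 [425.  271.2] [59.9 23.6] 3.7
yellow [176.  14.] 9771.0 [627.5  60.5] [201.9  17.2] 0.3
red [295. 332.] 7992.5 [545.3 296.6] [113.6  76.5] 4.3
red [448. 315.] 1278.0 [430.7 262.8] [27.9 60.4] 52.3
at [582.8 174.9 120.9] jaw -179.8 tilt [ 0.  0. -1.] w 85.4 j6 -0.55 -> cm [ 0.09 -0.02  9.09] turn z 0 len 9.1
[[581.9109422  176.61514254]]
```

View pics/c3.png

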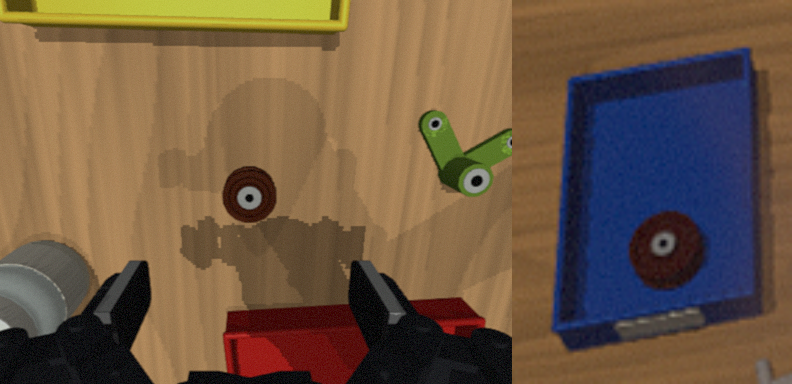

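The large pulley lies flat in blue. The small pulley is at px (249,197), giving ≈ (583,175), directly under the tool.

servo_tool([
  [0.8, 0, 0, 4, 0, 0, 0],
  [0.8, 0, 0, 4, 0, 0, 0],
  [0.8, 0, 0, 2, 0, 0, 0],
  [0.8, 0, 0, 1, 0, 0, 0],
  [0.8, 0, 0, 0, 0, 0, 0],
  [0.4, 0, 0, 0, 0, 0, 0],
  [0.3, 0, 0, 0, 0, 0, 0],
  [0.2, 0, 0, 0, 0, 0, 0],
  [0.2, 0, 0, 0, 0, 0, 0],
])

```text
clock: 8.25
position: [584.2, 172.4, 13.4]
ee_rot: [0.707, -0.707, 0.001, -0.002]
contact_force: [0.5, -1.0, 6.5]
gripper_width: 37.4
```

servo_tool([
  [0.2, 0, 0, -1, 0, 0, 0],
  [0.2, 0, 0, -4, 0, 0, 0],
  [0.2, 0, 0, -5, 0, 0, 0],
])

```text
clock: 8.55
position: [581.3, 171.3, 110.7]
ee_rot: [-0.707, 0.707, 0.001, -0.003]
contact_force: [1.5, 0.9, -0.1]
gripper_width: 37.5
```

servo_tool([
  [0.2, 4.4, 1, 0, 0, 0, 0],
  [0.2, 4.4, 1, 0, 0, 0, 0],
  [0.2, 4.4, 1, 0, 0, 0, 0],
  [0.2, 4.4, 1, 0, 0, 0, 0],
  [0.2, 4.4, 1, 0, 0, 0, 0],
  [0.2, 4.4, 1, 0, 0, 0, 0],
  [0.2, 4.4, 1, 0, 0, 0, 0],
  [0.2, 4.4, 1, 0, 0, 0, 0],
  [0.2, 4.4, 1, 0, 0, 0, 0],
  [0.2, 4.4, 1, 0, 0, 0, 0],
  [0.2, 4.4, 1, 0, 0, 0, 0],
  [0.2, 4.2, 0.7, 0, 0, 0, 0],
])

```text
clock: 9.75
position: [465.1, -355.6, 112.1]
ee_rot: [-0.707, 0.707, -0.0, 0.0]
contact_force: [0.9, 0.6, -0.5]
gripper_width: 37.5
```

servo_tool([
  [0.2, 0, 0, 4, 0, 0, 0],
  [0.2, 0, 0, 4, 0, 0, 0],
  [0.2, 0, 0, 0.8, 0, 0, 0],
  [0.2, 0, 0, 0.3, 0, 0, 0],
  [0.2, 0, 0, 0, 0, 0, 0],
  [0.2, 0, 0, 0, 0, 0, 0],
])

```text
clock: 10.35
position: [467.6, -354.2, 22.4]
ee_rot: [0.708, -0.707, 0.002, -0.001]
contact_force: [0.3, 0.5, -0.1]
gripper_width: 37.4
```

```bash
python3 - <<'E'
from h import *
go(467,-351,15)
for i in range(3):
  grab("scene"); s=read_state();print(s["position"].round(1),s["contact_force"].round(1))
E
```

```text
at [ 467.6 -354.2   22.4] jaw -179.9 tilt [ 0.004 -0.002 -1.   ] w 37.4 j6 0.37 -> cm [-0.33  0.06  0.74] turn z 0 len 0.8
[ 467.4 -354.2   22.4] [0.1 1.2 0.3]
[ 467.2 -354.2   22.2] [ 0.6 -0.2 -0.5]
[ 467.  -354.1   21.9] [ 0.1 -0.3 -0.6]
```

servo_tool([
  [0.2, 0, 0, 0.3, 0, 0, 0],
  [0.2, 0, 0, 0.2, 0, 0, 0],
  [0.2, 0, 0, 0, 0, 0, 0],
  [0.2, 0, 0, 0, 0, 0, 0],
])

```text
clock: 10.9
position: [466.6, -354.1, 17.4]
ee_rot: [0.707, -0.707, 0.001, -0.0]
contact_force: [-3.5, 2.8, 10.9]
gripper_width: 38.0
```

servo_tool([
  [0.2, 0, 0, 0.1, 0, 0, 0],
  [0.2, 0, 0, 0, 0, 0, 0],
])

```text
clock: 11.1
position: [466.6, -354.1, 17.3]
ee_rot: [0.707, -0.707, 0.001, -0.0]
contact_force: [-2.7, 4.4, 16.4]
gripper_width: 37.4
```

servo_tool([
  [0.6, 0, 0, 0, 0, 0, 0],
  [0.6, 0, 0, 0, 0, 0, 0],
  [0.6, 0, 0, 0, 0, 0, 0],
  [0.6, 0, 0, -2, 0, 0, 0],
  [0.6, 0, 0, -4, 0, 0, 0],
  [0.6, 0, 0, -4.5, 0, 0, 0],
])

```text
clock: 11.7
position: [464.8, -353.5, 118.5]
ee_rot: [-0.707, 0.707, 0.002, -0.001]
contact_force: [0.8, -0.0, 0.7]
gripper_width: 51.1
```

servo_tool([
  [0.6, -4.6, 0.3, 0, 0, 0, 0],
  [0.6, -4.6, 0.3, 0, 0, 0, 0],
  [0.6, -4.6, 0.3, 0, 0, 0, 0],
  [0.6, -4.6, 0.3, 0, 0, 0, 0],
  [0.6, -4.6, 0.3, 0, 0, 0, 0],
  [0.6, -4.6, 0.3, 0, 0, 0, 0],
  [0.6, -4.6, 0.3, 0, 0, 0, 0],
  [0.6, -4.6, 0.3, 0, 0, 0, 0],
  [0.6, -4.6, 0.3, 0, 0, 0, 0],
  [0.6, -4.6, 0.3, 0, 0, 0, 0],
  [0.6, -4, 0.3, 0, 0, 0, 0],
  [0.6, 0, 0, 0, 0, 0, 0],
])

```text
clock: 12.9
position: [433.5, 150.2, 119.4]
ee_rot: [0.709, -0.705, 0.0, -0.001]
contact_force: [0.8, -0.8, -0.1]
gripper_width: 51.3
```

```bash
python3 - <<'E'
from h import *
d=look("w4");go(425,150,120)
grab("scene","s4")
cv2.imwrite("pics/c4.png",np.hstack([cv2.imread("pics/w4.png"),cv2.resize(cv2.imread("pics/s4.png")[140:260,40:140],None,fx=2.8,fy=3.2)]))
E
```

```text
green [258. 187.] 3430.0 [428.3 149.2] [59.6 76.1] 78.0
brown [229. 339.] 2141.5 [447.1 270.7] [92.4 25.1] 3.7
yellow [54. 39.] 7968.0 [550.2  46. ] [42.  67.3] 89.2
red [233. 347.] 4295.0 [444.6 272.8] [86.4 48.7] 4.4
red [119. 379.] 158.0 [539.5 298.2] [17.4 11.4] 0.3
at [432.9 148.1 119.1] jaw -179.8 tilt [-0. -0. -1.] w 51.2 j6 -0.68 -> cm [-0.19  0.79 -0.09] turn z 0 len 0.8
```

View pics/c4.png

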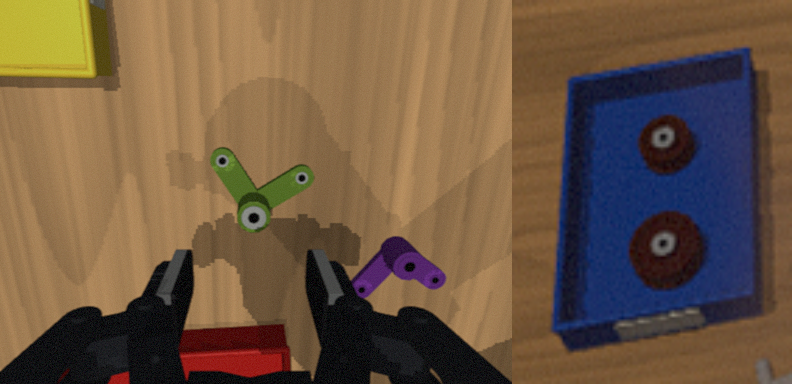

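Both pulleys lie flat in blue, well apart. The bellcrank's hub top is at px (254,218), with arm ends at (223,160) and (302,178). The purple decoy at (395,250) is clear of the jaws.

```bash
python3 - <<'E'
from h import *
# same pose as the last picture
d=grab("wrist");h=cast(d,[[254,218]],28)[0];a=cast(d,[[223,160],[302,178]],6);print(h,a,[(np.degrees(np.arctan2(*(p-h)[::-1])).round(1),np.linalg.norm(p-h).round(1)) for p in a])
go(h[0],h[1],21)
E
```

```text
[428.78991473 154.91888756] [[450.96075381 118.83919148]
 [393.40927551 132.24524814]] [(np.float64(-58.4), np.float64(42.3)), (np.float64(-147.3), np.float64(42.0))]
at [432.5 145.8 118.8] jaw -180.0 tilt [-0.001 -0.001 -1.   ] w 51.4 j6 -0.68 -> cm [-0.92  0.36  9.78] turn z 0 len 9.8
```

servo_tool([
  [0.55, -0.7, 0.4, 3, 0, 0, 0],
  [0.55, 0, 0, 3, 0, 0, 0],
  [0.55, 0, 0, 2.5, 0, 0, 0],
  [0.55, 0, 0, 1.2, 0, 0, 0],
  [0.55, 0, 0, 0, 0, 0, 0],
  [0.3, 0, 0, 0, 0, 0, 0],
  [0.2, 0, 0, 0, 0, 0, 0],
  [0.1, 0, 0, 0, 0, 0, 0],
  [0.1, 0, 0, 0, 0, 0, 0],
])

```text
clock: 13.95
position: [429.6, 153.1, 23.3]
ee_rot: [0.707, -0.707, 0.0, -0.001]
contact_force: [0.2, -3.4, 5.0]
gripper_width: 21.8
```

servo_tool([
  [0.1, 0, 0, -1, 0, 0, 0],
  [0.1, 0, 0, -4, 0, 0, 0],
  [0.1, 0, 0, -4, 0, 0, 0],
  [0.1, 2.4, -4, 0, 0, 0, 0],
  [0.1, 2.4, -4, 0, 0, 0, 0],
  [0.1, 2.4, -4, 0, 0, 0, 0],
  [0.1, 2.4, -4, 0, 0, 0, 0],
  [0.1, 2.4, -4, 0, 0, 0, 0],
  [0.1, 2.5, -4.2, 0, 0, 0, 0],
  [0.1, 0, 0, 0, 0, 0, 0],
  [0.1, 0, 0, 0, 0, 0, 0],
])

```text
clock: 15.05
position: [670.7, 7.3, 111.6]
ee_rot: [-0.706, 0.708, 0.001, -0.001]
contact_force: [-0.7, 0.0, -1.0]
gripper_width: 21.5
```

```bash
python3 - <<'E'
from h import *
d=look("w5");go(672,10,35)
E
```

```text
green [257. 243.] 8391.5 [668.2  54.4] [107.1 121.6] 78.7
yellow [306. 179.] 56634.5 [626.9  -6.2] [143.3 203. ] 88.9
at [670.   8. 112.] jaw 180.0 tilt [-0.002  0.    -1.   ] w 21.7 j6 -0.25 -> cm [-0.2  -0.21  7.7 ] turn z 0 len 7.7
```

View pics/w5.png

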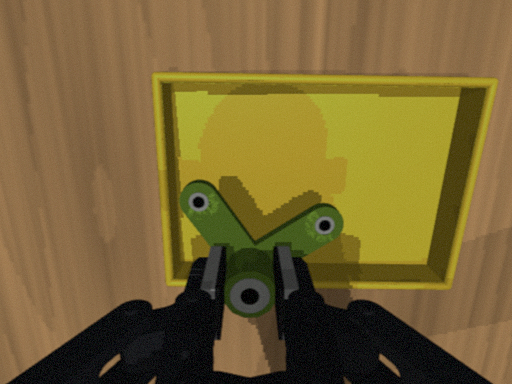

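The bellcrank is held level at px (250,295), and the yellow tray's centre is confirmed at (627,-6). I'm lowering it into the +x half.

servo_tool([
  [0.1, 0, 0, 3, 0, 0, 0],
  [0.1, 0, 0, 3, 0, 0, 0],
  [0.1, 0, 0, 1.5, 0, 0, 0],
  [0.1, 0, 0, 0.5, 0, 0, 0],
  [0.1, 0, 0, 0.3, 0, 0, 0],
  [0.1, 0, 0, 0, 0, 0, 0],
  [0.1, 0, 0, 0, 0, 0, 0],
])

```text
clock: 15.8
position: [671.8, 8.3, 30.7]
ee_rot: [0.707, -0.707, 0.001, -0.001]
contact_force: [0.6, 0.7, -0.4]
gripper_width: 21.7
```

servo_tool([
  [0.1, 0, 0, 0.15, 0, 0, 0],
  [0.1, 0, 0, 0, 0, 0, 0],
])

```text
clock: 16.0
position: [671.2, 8.0, 28.3]
ee_rot: [-0.707, 0.707, -0.0, 0.0]
contact_force: [0.6, -0.2, -0.6]
gripper_width: 21.7
```

servo_tool([
  [0.1, 0, 0, 0.1, 0, 0, 0],
  [0.1, 0, 0, 0, 0, 0, 0],
])

```text
clock: 16.2
position: [671.2, 8.0, 27.4]
ee_rot: [0.707, -0.707, 0.0, -0.0]
contact_force: [-0.8, 0.3, 2.6]
gripper_width: 21.7
```

servo_tool([
  [0.1, 0, 0, 0.1, 0, 0, 0],
  [0.1, 0, 0, 0, 0, 0, 0],
])

```text
clock: 16.4
position: [671.3, 8.0, 27.4]
ee_rot: [0.707, -0.707, 0.0, -0.0]
contact_force: [-3.3, -0.4, 7.5]
gripper_width: 21.6
```

servo_tool([
  [0.5, 0, 0, 0, 0, 0, 0],
  [0.5, 0, 0, 0, 0, 0, 0],
  [0.5, 0, 0, 0, 0, 0, 0],
  [0.5, 0, 0, -2, 0, 0, 0],
  [0.5, 0, 0, -4, 0, 0, 0],
  [0.5, 0, 0, -4, 0, 0, 0],
])

```text
clock: 17.0
position: [670.4, 7.8, 125.6]
ee_rot: [0.707, -0.707, -0.001, 0.001]
contact_force: [1.1, 0.8, -0.1]
gripper_width: 43.0
```

servo_tool([
  [0.5, 2.9, 3.7, 0, 0, 0, 0],
  [0.5, 2.9, 3.7, 0, 0, 0, 0],
  [0.5, 2.9, 3.7, 0, 0, 0, 0],
  [0.5, 2.9, 3.7, 0, 0, 0, 0],
  [0.5, 2.9, 3.8, 0, 0, 0, 0],
  [0.5, 2.7, 3.8, 0, 0, 0, 0],
  [0.5, 0, 0, 0, 0, 0, 0],
  [0.5, 0, 0, 0, 0, 0, 0],
  [0.5, 0, 0, 0, 0, 0, 0],
])

```text
clock: 17.9
position: [448.0, -163.9, 126.1]
ee_rot: [0.707, -0.707, 0.001, -0.0]
contact_force: [0.4, 0.1, 0.4]
gripper_width: 42.5
```

```bash
python3 - <<'E'
from h import *
d=look("w6");go(447,-165,32,97.6)
grab("scene","s6")
cv2.imwrite("pics/c6.png",np.hstack([cv2.imread("pics/w6.png"),cv2.resize(cv2.imread("pics/s6.png")[170:290,210:310],None,fx=2.8,fy=3.2)]))
E
```

```text
green [250. 186.] 3650.5 [ 446.8 -167.8] [55.  44.7] 7.2
green [ 10. 364.] 167.5 [667.2  -4.7] [39.9 15.6] 38.1
yellow [ 67. 309.] 5207.0 [595.3 -82.6] [144.4  60.4] 26.0
yellow [130. 377.] 178.5 [549.4 -11.4] [14.9 16.7] 90.0
blue [141.  14.] 4979.5 [ 500.7 -281. ] [ 19.2 193.4] 89.9
at [ 448.1 -163.6  125.9] jaw -180.0 tilt [ 0.001 -0.    -1.   ] w 42.8 j6 0.01 -> cm [0.13 0.12 9.39] turn z 82.4 len 9.4
```

View pics/c6.png

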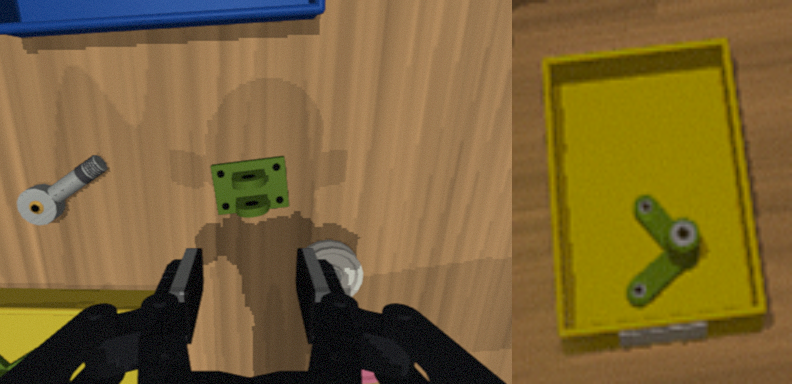

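The bellcrank lies flat in yellow. Bracket holes are at (221,173), (276,167), (226,207) and (280,200); the rod end's eye is at (38,207) with its shank tip at (100,158). The white decoy at (337,268) must be kept clear.

```bash
python3 - <<'E'
from h import *
d=grab("wrist");c=cast(d,[[221,173],[276,167],[226,207],[280,200]],6);v=c[0]+c[2]-c[1]-c[3]
print(c.mean(0),np.degrees(np.arctan2(v[1],v[0])),"lugs",cast(d,[[250,182],[252,205]],36))
print("white",cast(d,[[337,268]],16),"eye",cast(d,[[38,207]],14),"tip",cast(d,[[100,158]],7))
m=c.mean(0);go(m[0],m[1],32,np.degrees(np.arctan2(v[1],v[0]))+90)
E
```

```text
[ 446.65537737 -168.92673945] 7.098812629569327 lugs [[ 447.27360039 -181.44802459]
 [ 445.90537798 -165.19388367]]
white [[ 378.49823912 -105.1703598 ]] eye [[ 606.005476   -155.76944612]] tip [[ 557.61084974 -191.57056526]]
at [ 448.  -163.4  125.7] jaw -179.9 tilt [ 0. -0. -1.] w 42.4 j6 0.01 -> cm [0.55 0.13 9.37] turn z 83.0 len 9.4
```

servo_tool([
  [0.55, 0.5, 0.1, 0, 0, 0, 0],
  [0.55, 0, 0, 0, 0, 0, 8.3],
  [0.55, 0, 0, 0, 0, 0, 8.3],
  [0.55, 0, 0, 0, 0, 0, 8.3],
  [0.55, 0, 0, 0, 0, 0, 8.3],
  [0.55, 0, 0, 0, 0, 0, 8.3],
  [0.55, 0, 0, 0, 0, 0, 8.3],
  [0.55, 0, 0, 0, 0, 0, 8.3],
  [0.55, 0, 0, 0, 0, 0, 8.3],
  [0.55, 0, 0, 0, 0, 0, 8.3],
  [0.55, 0, 0, 0, 0, 0, 8.3],
  [0.55, 0, 0, 0, 0, 0, 0],
])

```text
clock: 19.25
position: [446.2, -169.0, 125.6]
ee_rot: [-0.061, 0.998, -0.0, -0.0]
contact_force: [-0.1, 0.5, -0.8]
gripper_width: 46.9
```

```bash
python3 - <<'E'
from h import *
d=look("w7");go(446.7,-168.3,32,97.1)
E
```

```text
green [250. 192.] 3398.0 [ 446. -170.] [55.4 39.3] 8.3
brown [ 26. 293.] 2918.5 [ 550.6 -337.1] [45.9 61.2] 84.3
brown [ 15. 193.] 1338.5 [ 465.7 -338.7] [25.9 44.1] 84.3
yellow [482. 336.] 2724.5 [534.8  36.6] [95.  40.4] 56.0
yellow [377. 301.] 456.5 [515.2 -65.3] [40.2 15.1] 88.4
yellow [374. 378.] 198.5 [585.3 -47. ] [13.8 18. ] 7.0
blue [ 52. 231.] 15888.0 [ 506.4 -305.5] [ 81.1 214.6] 84.3
at [ 446.2 -168.9  125.7] jaw 97.2 tilt [-0. -0. -1.] w 47.0 j6 -1.42 -> cm [-0.06  0.06  9.37] turn z 0.1 len 9.4
```

View pics/w7.png

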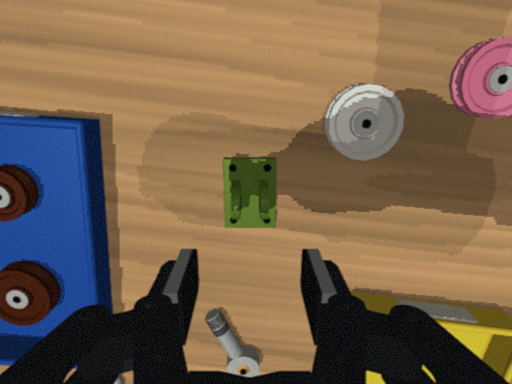

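The bracket (px 250,192) is centred between the jaws and the white decoy is clear of the fingers.

servo_tool([
  [0.55, 0, 0, 4, 0, 0, 0],
  [0.55, 0, 0, 3, 0, 0, 0],
  [0.55, 0, 0, 2.2, 0, 0, 0],
  [0.55, 0, 0, 1.1, 0, 0, 0],
  [0.55, 0, 0, 0, 0, 0, 0],
  [0.35, 0, 0, 0, 0, 0, 0],
  [0.2, 0, 0, 0, 0, 0, 0],
  [0.1, 0, 0, 0, 0, 0, 0],
  [0.1, 0, 0, 0, 0, 0, 0],
])

```text
clock: 20.2
position: [447.0, -169.0, 24.0]
ee_rot: [-0.061, 0.998, -0.0, 0.001]
contact_force: [-0.0, 0.5, 4.5]
gripper_width: 24.7
```

```bash
python3 - <<'E'
from h import *
go(577,-8,122,90)
E
```

```text
at [ 447. -169.   24.] jaw 97.0 tilt [ 0.003 -0.    -1.   ] w 24.7 j6 -1.43 -> cm [-14.9   14.38  -9.77] turn z 7.0 len 22.9
```

servo_tool([
  [0.1, 0, 0, -1, 0, 0, 0],
  [0.1, 0, 0, -4, 0, 0, 0],
  [0.1, 0, 0, -4, 0, 0, 0],
  [0.1, -3, 2.9, 0, 0, 0, 0],
  [0.1, -3, 2.9, 0, 0, 0, 0],
  [0.1, -3, 2.9, 0, 0, 0, 0],
  [0.1, -3, 2.9, 0, 0, 0, 0],
  [0.1, -2.9, 2.8, 0, 0, 0, 0],
  [0.1, 0, 0, 0, 0, 0, 8],
  [0.1, 0, 0, 0, 0, 0, 0],
  [0.1, 0, 0, 0, 0, 0, 0],
])

```text
clock: 21.3
position: [575.5, -8.1, 112.9]
ee_rot: [0.008, 1.0, -0.0, -0.001]
contact_force: [-1.0, -0.5, -1.8]
gripper_width: 24.7
```

```bash
python3 - <<'E'
from h import *
d=look("w8");go(577,-8,32,89)
E
```

```text
green [252. 274.] 8420.5 [640.3  -9.3] [128.9  62.1] 0.3
yellow [255. 207.] 25093.5 [587.9  -5.6] [142.7 129. ] 89.0
yellow [245. 343.] 3264.5 [681.8 -10.8] [63.7 65.6] 89.1
at [575.5  -8.5 112.9] jaw 89.1 tilt [-0.001 -0.    -1.   ] w 25.1 j6 -1.85 -> cm [-0.16  0.05  8.09] turn z 0.1 len 8.1
```

View pics/w8.png

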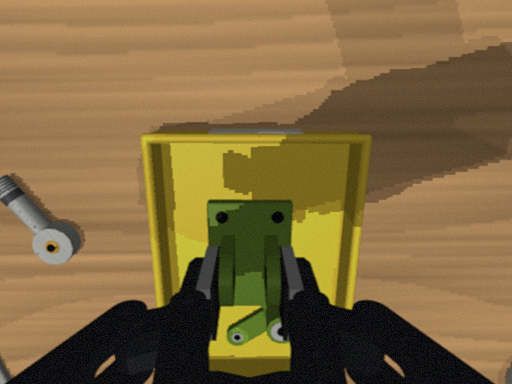

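The bracket is held level at px (250,250), between the −x wall and the bellcrank with about 20 mm of gap. I'm lowering it.

servo_tool([
  [0.1, 0, 0, 3, 0, 0, 0],
  [0.1, 0, 0, 3, 0, 0, 0],
  [0.1, 0, 0, 1.5, 0, 0, 0],
  [0.1, 0, 0, 0.5, 0, 0, 0],
  [0.1, 0, 0, 0.2, 0, 0, 0],
  [0.1, 0, 0, 0, 0, 0, 0],
  [0.1, 0, 0, 0, 0, 0, 0],
])

```text
clock: 22.05
position: [577.0, -7.9, 32.0]
ee_rot: [0.009, 1.0, 0.0, 0.001]
contact_force: [-0.4, 0.5, -0.0]
gripper_width: 25.0
```

servo_tool([
  [0.1, 0, 0, 0.15, 0, 0, 0],
  [0.1, 0, 0, 0, 0, 0, 0],
])

```text
clock: 22.25
position: [576.5, -7.8, 29.8]
ee_rot: [0.009, 1.0, 0.0, 0.0]
contact_force: [0.3, -0.4, -0.7]
gripper_width: 24.9
```

servo_tool([
  [0.1, 0, 0, 0.1, 0, 0, 0],
  [0.1, 0, 0, 0, 0, 0, 0],
])

```text
clock: 22.45
position: [576.3, -7.9, 28.3]
ee_rot: [0.009, 1.0, 0.0, 0.0]
contact_force: [-0.3, 0.8, -1.4]
gripper_width: 24.9
```

servo_tool([
  [0.1, 0, 0, 0.1, 0, 0, 0],
  [0.1, 0, 0, 0, 0, 0, 0],
])

```text
clock: 22.65
position: [576.4, -7.8, 28.1]
ee_rot: [0.009, 1.0, -0.0, 0.0]
contact_force: [-1.7, 0.8, 4.3]
gripper_width: 24.8
```

servo_tool([
  [0.1, 0, 0, 0.1, 0, 0, 0],
  [0.1, 0, 0, 0, 0, 0, 0],
])

```text
clock: 22.85
position: [576.3, -7.9, 28.0]
ee_rot: [0.008, 1.0, -0.0, 0.0]
contact_force: [-3.9, 0.4, 10.7]
gripper_width: 24.9
```

servo_tool([
  [0.5, 0, 0, 0, 0, 0, 0],
  [0.5, 0, 0, 0, 0, 0, 0],
  [0.5, 0, 0, 0, 0, 0, 0],
  [0.5, 0, 0, -2, 0, 0, 0],
  [0.5, 0, 0, -4, 0, 0, 0],
  [0.5, 0, 0, -4, 0, 0, 0],
])

```text
clock: 23.45
position: [575.7, -8.1, 126.4]
ee_rot: [0.009, 1.0, -0.0, -0.001]
contact_force: [1.5, -0.0, -0.8]
gripper_width: 42.9
```

servo_tool([
  [0.5, -0.3, -4.1, 0, 0, 0, 0],
  [0.5, -0.3, -4.1, 0, 0, 0, 0],
  [0.5, -0.2, -4.1, 0, 0, 0, 0],
  [0.5, -0.2, -4.1, 0, 0, 0, 0],
  [0.5, 0, 0, 0, 0, 0, -7.5],
  [0.5, 0, 0, 0, 0, 0, -7.5],
  [0.5, 0, 0, 0, 0, 0, -7.5],
  [0.5, 0, 0, 0, 0, 0, -7.5],
  [0.5, 0, 0, 0, 0, 0, -7.5],
  [0.5, 0, 0, 0, 0, 0, 0],
  [0.5, 0, 0, 0, 0, 0, 0],
])

```text
clock: 24.55
position: [583.3, -172.1, 126.0]
ee_rot: [-0.312, 0.95, 0.0, -0.0]
contact_force: [-0.1, -0.9, 0.1]
gripper_width: 42.8
```

```bash
python3 - <<'E'
from h import *
d=look("w9");go(583.5,-172.5,32,126.5)
grab("scene","s9")
cv2.imwrite("pics/c9.png",np.hstack([cv2.imread("pics/w9.png"),cv2.resize(cv2.imread("pics/s9.png")[170:290,210:310],None,fx=2.8,fy=3.2)]))
E
```

```text
green [415. 298.] 2239.5 [577.3   4.2] [67.  56.3] 89.7
brown [55. 22.] 1218.5 [ 562.4 -341.2] [25.1 47.7] 36.3
brown [89. 29.] 481.0 [ 553.5 -321.5] [13.1 40.1] 85.3
yellow [427. 284.] 10872.5 [563.5 -12.9] [158.3  77.1] 89.2
yellow [281. 349.] 2597.5 [669.1 -71. ] [45.8 80.8] 88.7
blue [94. 69.] 8680.5 [ 555.7 -318.1] [104.4  94.7] 3.2
blue [114.  27.] 167.0 [ 540.8 -303.5] [ 9.5 13.9] 2.9
at [ 583.4 -172.   126.1] jaw 126.4 tilt [-0.  0. -1.] w 42.8 j6 -0.92 -> cm [ 0.02 -0.05  9.41] turn z -0.1 len 9.4
```

View pics/c9.png

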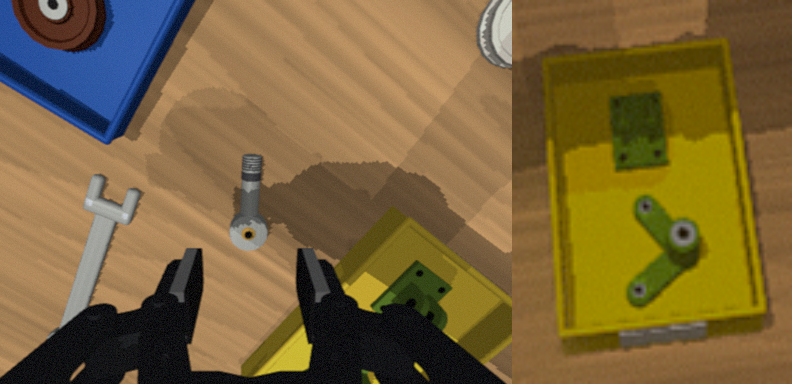

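Both fittings lie flat in yellow. The rod end's eye is at (249,233) and its tip at (253,155), so the shank sits under the jaws with clear room to the tray and wrench.

```bash
python3 - <<'E'
from h import *
d=grab("wrist");e=cast(d,[[248.5,233]],16)[0];t=cast(d,[[253,155]],7)[0];v=t-e;L=np.linalg.norm(v);p=e+v*28/L
a=np.degrees(np.arctan2(v[1],v[0]));print(e,t,L,a,p);go(p[0],p[1],13,a+90)
E
```

```text
[ 606.8458088  -156.18092406] [ 557.74900416 -188.1360566 ] 58.58008809480899 -146.94151803268497 [ 583.37861073 -171.45477803]
at [ 583.4 -172.   126.2] jaw 126.4 tilt [-0.  0. -1.] w 42.5 j6 -0.91 -> cm [-0.03  0.05 11.32] turn z 3.4 len 11.3
```

servo_tool([
  [0.45, 0, 0, 4, 0, 0, 3],
  [0.45, 0, 0, 4, 0, 0, 0],
  [0.45, 0, 0, 2, 0, 0, 0],
  [0.45, 0, 0, 0.9, 0, 0, 0],
  [0.45, 0, 0, 0.2, 0, 0, 0],
  [0.45, 0, 0, 0, 0, 0, 0],
  [0.25, 0, 0, 0, 0, 0, 0],
  [0.1, 0, 0, 0, 0, 0, 0],
  [0.05, 0, 0, 0, 0, 0, 0],
  [0.05, 0, 0, 0, 0, 0, 0],
])

```text
clock: 25.7
position: [584.4, -172.1, 17.0]
ee_rot: [-0.288, 0.957, -0.001, 0.001]
contact_force: [-0.5, 1.1, 6.5]
gripper_width: 11.2
```

```bash
python3 - <<'E'
from h import *
go(501,347,113,94.8)
E
```

```text
at [ 584.4 -172.1   17. ] jaw 123.5 tilt [ 0.003 -0.    -1.   ] w 11.2 j6 -0.97 -> cm [-21.74  47.86  -9.64] turn z 28.7 len 53.4
```

servo_tool([
  [0.3, 0, 0, 0, 0, 0, 0],
  [0.3, 0, 0, 0, 0, 0, 0],
  [0.3, 0, 0, 0.2, 0, 0, 0],
  [0.3, 0, 0, 0, 0, 0, 0],
  [0.1, 0, 0, 0, 0, 0, 0],
  [0.05, 0, 0, 0, 0, 0, 0],
  [0.05, 0, 0, 0, 0, 0, 0],
])

```text
clock: 26.4
position: [583.4, -172.1, 13.2]
ee_rot: [-0.288, 0.958, 0.0, -0.0]
contact_force: [0.3, -0.5, -0.2]
gripper_width: 11.7
```

servo_tool([
  [0.05, 0, 0, -1, 0, 0, 0],
  [0.05, 0, 0, -4, 0, 0, 0],
  [0.05, 0, 0, -5, 0, 0, 0],
  [0.05, 0, 0, 0, 0, 0, 0],
])

```text
clock: 26.8
position: [588.5, -172.8, 121.8]
ee_rot: [-0.289, 0.957, -0.004, 0.007]
contact_force: [1.6, -1.0, -0.7]
gripper_width: 11.4
```

servo_tool([
  [0.05, -1.8, 4, 0, 0, 0, 0],
  [0.05, -1.8, 4, 0, 0, 0, 0],
  [0.05, -1.8, 4, 0, 0, 0, 0],
  [0.05, -1.8, 4, 0, 0, 0, 0],
  [0.05, -1.8, 4, 0, 0, 0, 0],
  [0.05, -1.8, 4, 0, 0, 0, 0],
  [0.05, -1.8, 4, 0, 0, 0, 0],
  [0.05, -1.8, 4, 0, 0, 0, 0],
  [0.05, -1.8, 4, 0, 0, 0, 0],
  [0.05, -1.8, 4, 0, 0, 0, 0],
  [0.05, -1.8, 4, 0, 0, 0, 0],
  [0.05, -1.8, 4, 0, 0, 0, 0],
])

```text
clock: 28.0
position: [498.1, 349.3, 114.1]
ee_rot: [-0.288, 0.958, 0.0, 0.0]
contact_force: [0.9, -0.0, 0.0]
gripper_width: 11.2
```

servo_tool([
  [0.05, 0, 0, 0, 0, 0, 7.2],
  [0.05, 0, 0, 0, 0, 0, 7.2],
  [0.05, 0, 0, 0, 0, 0, 7.2],
  [0.05, 0, 0, 0, 0, 0, 7.2],
  [0.05, 0, 0, 0, 0, 0, 0],
  [0.05, 0, 0, 0, 0, 0, 0],
])

```text
clock: 28.6
position: [498.7, 347.5, 113.7]
ee_rot: [-0.042, 0.999, 0.0, 0.0]
contact_force: [0.4, -0.0, -0.4]
gripper_width: 11.3
```

```bash
python3 - <<'E'
from h import *
d=look("w10");go(501,347,22,94.8)
E
```

```text
brown [156. 212.] 940.0 [515.6 281.2] [138.5   6.2] 4.3
brown [348. 162.] 872.0 [467.5 410.7] [91.6  6.6] 4.4
brown [145.  85.] 366.5 [426.7 274.5] [41.4  8. ] 0.7
red [247. 149.] 29810.0 [485.1 345.6] [179.7 142.1] 4.5
at [498.7 347.4 113.6] jaw 94.8 tilt [ 0.  0. -1.] w 11.4 j6 -2.36 -> cm [-0.22 -0.07  9.16] turn z 0.0 len 9.2
```

View pics/w10.png

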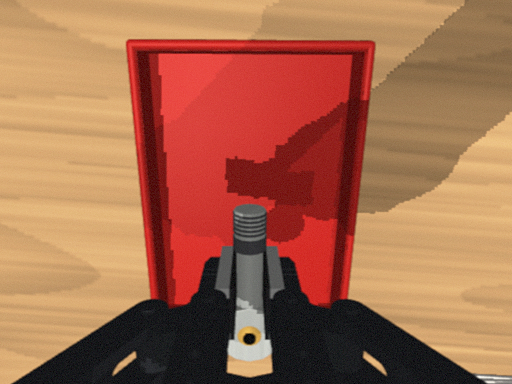

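The rod end is held over the middle of the red tray: eye (250,338), tip (250,212). I'm lowering it.

servo_tool([
  [0.05, 0, 0, 4, 0, 0, 0],
  [0.05, 0, 0, 3, 0, 0, 0],
  [0.05, 0, 0, 1.5, 0, 0, 0],
  [0.05, 0, 0, 0.5, 0, 0, 0],
  [0.05, 0, 0, 0.2, 0, 0, 0],
  [0.05, 0, 0, 0, 0, 0, 0],
  [0.05, 0, 0, 0, 0, 0, 0],
])

```text
clock: 29.35
position: [499.3, 348.1, 22.6]
ee_rot: [-0.041, 0.999, 0.001, 0.001]
contact_force: [0.4, 0.0, -0.7]
gripper_width: 11.4
```

servo_tool([
  [0.05, 0, 0, 0.2, 0, 0, 0],
  [0.05, 0, 0, 0, 0, 0, 0],
])

```text
clock: 29.55
position: [498.7, 347.6, 19.8]
ee_rot: [-0.041, 0.999, 0.0, 0.0]
contact_force: [-0.2, -0.8, -0.8]
gripper_width: 11.1
```

servo_tool([
  [0.05, 0, 0, 0.1, 0, 0, 0],
  [0.05, 0, 0, 0, 0, 0, 0],
])

```text
clock: 29.75
position: [498.6, 347.4, 18.3]
ee_rot: [-0.041, 0.999, -0.0, -0.0]
contact_force: [-0.4, -0.2, -0.6]
gripper_width: 11.4
```

servo_tool([
  [0.05, 0, 0, 0.1, 0, 0, 0],
  [0.05, 0, 0, 0, 0, 0, 0],
])

```text
clock: 29.95
position: [498.6, 347.4, 17.2]
ee_rot: [-0.041, 0.999, -0.0, -0.0]
contact_force: [0.7, -0.0, -1.1]
gripper_width: 11.4
```

servo_tool([
  [0.05, 0, 0, 0.1, 0, 0, 0],
  [0.05, 0, 0, 0, 0, 0, 0],
])

```text
clock: 30.15
position: [498.7, 347.5, 17.2]
ee_rot: [-0.041, 0.999, -0.0, 0.0]
contact_force: [-1.9, -0.4, 3.7]
gripper_width: 11.4
```

servo_tool([
  [0.4, 0, 0, 0, 0, 0, 0],
  [0.4, 0, 0, 0, 0, 0, 0],
  [0.4, 0, 0, 0, 0, 0, 0],
  [0.4, 0, 0, -2, 0, 0, 0],
  [0.4, 0, 0, -4, 0, 0, 0],
  [0.4, 0, 0, -5, 0, 0, 0],
  [0.4, 2, 0, -4, 0, 0, 0],
  [0.4, 4, 0, 0, 0, 0, 0],
  [0.4, 4, 0, 0, 0, 0, 0],
  [0.4, 0, 0, 0, 0, 0, 0],
  [0.4, 0, 0, 0, 0, 0, 0],
])

```text
clock: 31.25
position: [398.6, 339.5, 166.8]
ee_rot: [-0.042, 0.999, 0.0, 0.0]
contact_force: [-0.2, 0.6, -0.1]
gripper_width: 34.3
```

```bash
python3 - <<'E'
from h import *
grab("side","f_side");grab("wrist","fw");d=grab("scene","f_scene")
a=cv2.imread("pics/f_scene.png")[90:345,40:470];b=cv2.imread("pics/f_side.png")[110:350,100:430]
cv2.imwrite("pics/f.png",np.hstack([cv2.resize(a,(480,285)),cv2.resize(b,(320,233)) if 0 else cv2.resize(b,(320,285))]))
E
```

```text
(no output)
```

View pics/f.png

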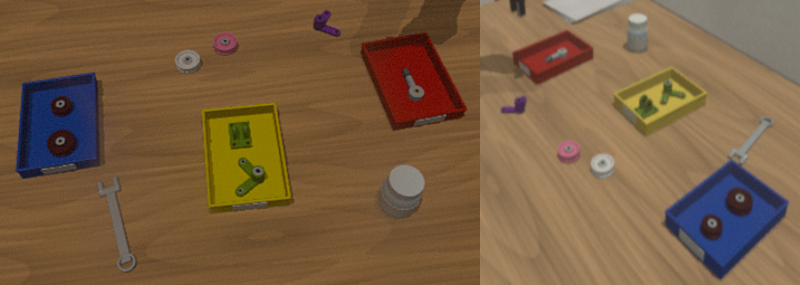

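View pics/fw.png

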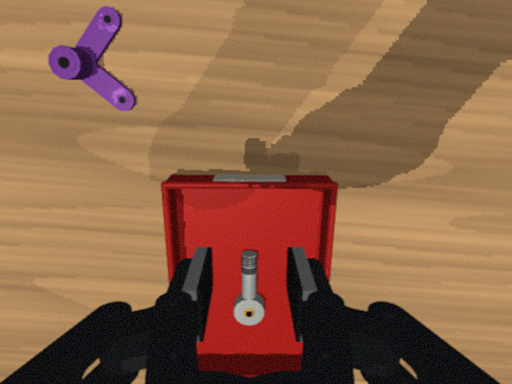

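All five parts lie flat in the right trays, clear of each other and of the walls. The jar, wrench and decoys look undisturbed.

```bash
python3 -c "
from bench import *
print(job_done())"
```

```text
the job is handed in; nothing more can be done
None
```

The job is handed in at about 31 s on the robot clock. Both pulleys are in the blue tray, the bellcrank and hinge bracket in the yellow, and the rod end in the red. I lowered each part until the wrist force showed floor contact (about 4–16 N), then released it.

The last scene, side and wrist pictures show all five flat, right way up, apart from each other and clear of the walls. The jar, wrench and the pink, white and purple look-alikes look unmoved by eye; I did not measure them. No check failed. I regripped the large pulley and the rod end a little lower before lifting, because the first grip on each looked too high.

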